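Set out one turtle toy at the riveting station

TASK

Set out the parts of one turtle toy, lying loose on the bench, for the riveter: lay the turtle body in the nest, head away from the robot and between the two head guide blocks, and seat the large shell (not the small one) squarely on top of it. Lay the three-leaf fan flat on the bench, hub up, midway between the nest and the rivet press, and the white hand grip flat on the bench just behind the nest (its side away from the robot), parallel to the nest's back edge. Leave the small shell and the roll of tape where they are, and let go of everything.

Things in the scene. Friction and masses are not known exactly. Their poses are not given: they have to be found in the camera images.
- nest: Fixed nest: metal plate 12 mm thick, x -64 to 72 mm, y +-63 mm; its x points to the back (+-0.3 rad). Origin on the bench under the turtle's middle. Black guide blocks, 6 mm high: two for the head (x 38 to 56, y +-22 to +-30), two beside the body (x +-9, y +-42 to +-50), a stop behind the tail (x -56 to -48, y +-13). 6 to 8 mm of play round the turtle; it does not fit the wrong way round.
- press: Fixed grey hand rivet press, left or right of the nest, 0.3 to 0.42 m off; a tub of white caps, 55 mm high, stands on the other side. Origin on the bench under its anvil, x pointing to the back. Base 90 mm wide, from x -55 to 145 mm; frame 203 mm tall, lever knob 255 mm.
- turtle_mid (a point): Turtle body, loose, yellow, 50 g: round plate 68 mm wide, 8 mm thick, head to x 60 mm, tail to x -42 mm, four flippers to 56 mm. On it a round boss 56 mm wide, 8 to 22 mm above the underside (grip here), and a post 34 mm wide, to 27 mm. Point: on the boss's axis, 13.5 mm above the underside; x to the head, z up.
- shell_mid (a point): Large shell, loose, 30 g: dark green ribbed dome, 62 mm wide, 25.5 mm high, side upright for the lowest 14 mm (grip here). Hollow below, 50 mm wide and 8 mm deep: drops over the turtle's post with 8 mm of play, rim on the boss, its point then 21.3 mm above the turtle's. Point: on its axis, 12.8 mm above the underside.
- fan_mid (a point): Three-leaf fan, loose, 25 g, lying hub up: white hub 18 mm wide, 22 mm high (grip here), three light green leaves 4 mm thick at the foot, reaching 43.5 mm from the axis. Point: on the axis, 11 mm above the underside.
- grip_mid (a point): Hand grip, loose, 30 g: white bar 112 mm long (its x), 18 mm wide (its y) at the middle, 16 mm high, a round pad 24 mm wide at each end. Point: middle of the bar, 8 mm above the underside.
- small_shell_mid (a point): Small shell of another toy, loose: the same dome, but 42 mm wide and 17 mm high. Stays where it is. Point: its centre.
- tape_mid (a point): Roll of tape lying flat, loose, 76 mm wide, 24 mm high. Stays where it is. Point: its centre.
Things that resemble listed ones, but are neither listed nor needed, are in the scene too. Several things look just like the part that bears fan_mid: the one meant starts farthest from the robot's base.

How it is judged:
By the outcome, as a careful person would: the job done as asked, in the order asked, and still so for the second after the job is handed in, with the robot touching nothing.
It also fails if it takes over 99 s, if anything falls off the work surface, if the arm or the gripper's body presses on something with over 40 N, if the wrist force passes 120 N, or if a joint passes its speed limit or range.

ROBOT

A 6-joint arm with a two-finger parallel gripper is mounted at the origin on the work surface. World frame = base frame: x ahead of the robot, y to its left, z up, the work surface at z = 0. Lengths are in m, angles in rad, forces in N, time in s.
With the tool pointing down it reaches from about 0.4 to 0.925 m from the base axis. Payload 12.5 kg.
Tool frame: the origin (TCP) lies midway between the tips of the shut fingers; the grasp point (between the pads) lies 19 mm behind it; z points along the fingers, y is the direction in which the jaws open and shut (so a half turn about z gives the same grasp; the last joint's range is limited). The gripper opens to 95 mm and grips with 3 to 60 N. Pads are 20 mm wide; open, the fingers measure 119 mm over their backs; the gripper's body (75 mm by 180 mm) begins 59 mm behind the grasp point.
Start: joints at [-1.384, 0.491, 1.559, -0, 1.092, -0.106], TCP at [0.18, -0.598, 0.215] pointing down, gripper open.
Joint ranges: [-3.1, 3.1], [-0.84, 2.19], [0.05, 2.79], [-1.13, 4.28], [0.06, 2.93], [-2.69, 2.69]. Speed limits (rad/s): [2.22, 2.22, 2.79, 3.14, 3.14, 3.14].

INTERFACE

Orientations are given as a rotation vector (axis times angle).
In Python, from bench import ctrl, get_image gives the robot as it stands.
- The arm moves only by the tool jog_arm, never from a script. Its argument "motion" is a list of rows, each a list of 4 numbers: the shift along the tool's x, y, z normalised to -1 to 1, where 1 is 0.5 m, then the turn about the tool's z normalised to -1 to 1, where 1 is 90 degrees. A call has 1 to 20 rows; each row is the pose to reach, as a shift and turn from the pose measured when the call began, along the tool's axes at that moment; what a row does not reach only later rows make up. A row lasts 1/8 s, in which the tool goes at most 62.5 mm and 10.7 degrees, less where a joint would pass 70% of its speed; a pose out of reach is approached as far as the arm can. A call with a number of a shift or a turn outside -1 to 1 is refused whole. A call with a gripper value outside its range is refused whole. "gripper" is the opening, from 0 (shut) to 1 (fully open), set as the call begins (left out, the last holds). The fingers move at their own pace and stop on an object; the grip force is fixed at half the most. Time passes only in rows, so rows that repeat a pose let the fingers close. It gives the time, the measured TCP pose, the force and the opening at its end, in the units of the state.
- ctrl.get_obs(): the state, without advancing time (a new reading comes with each control period).
- get_image(name): name is "side" or "top" or "wrist"; returns a dict with "img" (400x640x3 uint8, red, green, blue), "vfov" (degrees; the focal length in pixels is half the picture's height over the tangent of half this angle, whatever the lens; pixels are square), "cx", "cy" (the principal point, pixels), "dist_coeffs" ([k1, k2, p1, p2, k3] as OpenCV has them; the pictures are not rectified), "eye" and "rotation" of the camera in the world; the wrist camera has in their place "tool_from_camera" (4x4, takes a point from camera to tool coordinates, whose origin is the TCP and whose axes are the flange's). Camera axes: x right, y up, looking along -z (the intrinsics and any distortion apply to the point x, -y, -z); pixel columns grow to the right and rows downward; lengths in m; the calibration is good to about 2 mm. A picture is of the moment at which its call begins: read the wrist's pose just before it. There is no depth.
- ctrl.sign_off(): hands the job in, once; it reports no verdict.
The state is a dict: "time": time; "q": joint angles; "qd": joint speeds; "joint_torque": joint torques, N m; "ee_pos": TCP position; "tool_rot": TCP orientation; "wrist_force": force on the tool from outside, world axes, zero at the start; "torque": the same for the moment, N m; "gripper_width": finger opening in m.
Only numpy, scipy, OpenCV 4.12 (cv2) and the standard library are available. Lean on these libraries where they do the work, as an engineer would, in place of code of your own. Each camera call takes 0.05 s, during which the arm holds its last target.

## Working session

There is one attempt and no reset: what is moved stays moved. The work goes in short steps, Python scripts to look and compute and a tool call to move; the robot and the scene stay as the last step left them, time stands still between calls to the robot, and variables do not carry over. Pictures are saved under pics/ and viewed, and the job is handed in when it is done.

Besides the shell and the picture viewer there is one more tool, called after "Call:" as name(argument=value, ...) on one line, values as JSON. jog_arm: Moves the arm, as the interface text tells. Its arguments: {"type":"object","properties":{"motion":{"type":"array","items":{"type":"array","items":{"type":"number","minimum":-1,"maximum":1}}},"gripper":{"type":"number"}},"required":["motion"]}

```bash
mkdir -p pics
cat > h.py <<'E'
from bench import ctrl,get_image
import numpy as np,cv2,pickle
from scipy.spatial.transform import Rotation as R
def snap(name,fn):
    o=ctrl.get_obs(); d=get_image(name)
    d['obs']=o; cv2.imwrite(f'pics/{fn}.png',cv2.cvtColor(d['img'],cv2.COLOR_RGB2BGR))
    if name=='wrist':
        T=np.eye(4);T[:3,:3]=R.from_rotvec(o['tool_rot']).as_matrix();T[:3,3]=o['ee_pos']
        C=T@np.array(d['tool_from_camera']);d['eye']=C[:3,3];d['rotation']=C[:3,:3]
    pickle.dump(d,open(f'pics/{fn}.pkl','wb'));return d
def load(fn): return pickle.load(open(f'pics/{fn}.pkl','rb'))
def K(d):
    f=200/np.tan(np.radians(d['vfov'])/2);return np.array([[f,0,d['cx']],[0,f,d['cy']],[0,0,1.]])
def px(d,uv,z):
    u=cv2.undistortPoints(np.array(uv,float).reshape(-1,1,2),K(d),np.array(d['dist_coeffs'],float)).reshape(-1,2)
    r=np.c_[u[:,0],-u[:,1],-np.ones(len(u))]@np.array(d['rotation']).T
    e=np.array(d['eye']);return e+r*((z-e[2])/r[:,2])[:,None]
def proj(d,P):
    c=(np.array(P,float).reshape(-1,3)-d['eye'])@np.array(d['rotation'])
    c=c*[1,-1,-1]
    return cv2.projectPoints(c.reshape(-1,1,3),np.zeros(3),np.zeros(3),K(d),np.array(d['dist_coeffs'],float))[0].reshape(-1,2)
E
python3 - <<'E'
from h import *
for n in ['side','top','wrist']:
    d=snap(n,n+'0');print(n,d['vfov'],d['eye'],d['dist_coeffs'])
o=ctrl.get_obs();print(o['time'],o['tool_rot'],R.from_rotvec(o['tool_rot']).as_matrix(),o['gripper_width'])
E
```

```text
side 49.949939233172884 [0.30382005 0.84938431 0.58808227] [-0.03934897  0.          0.          0.          0.        ]
top 50.21914436235601 [0.39450914 0.00753678 1.18331644] [0.01948374 0.         0.         0.         0.        ]
wrist 65.13511525862579 [ 0.25465819 -0.57490205  0.38520264] [-0.02187349  0.          0.          0.          0.        ]
0.15 [-3.10715835e+00 -4.58118897e-01  8.03168314e-05] [[ 9.57448016e-01  2.88605728e-01 -1.73617324e-04]
 [ 2.88605771e-01 -9.57447662e-01  8.26909532e-04]
 [ 7.24213266e-05 -8.41829852e-04 -9.99999643e-01]] 0.09508173530046776
```

View pics/top0.png

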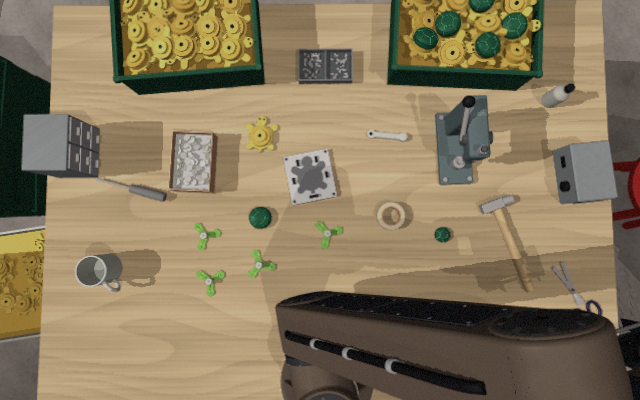

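View pics/side0.png

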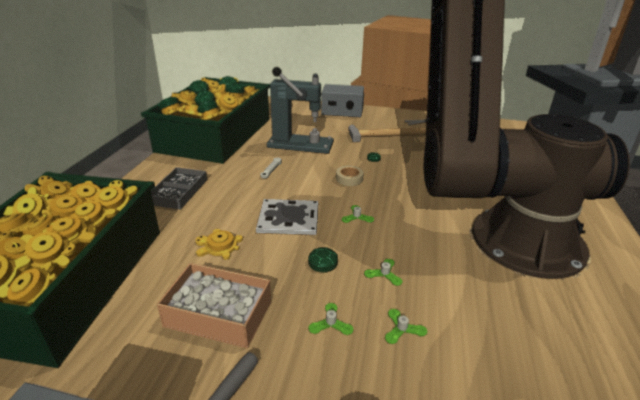

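View pics/wrist0.png

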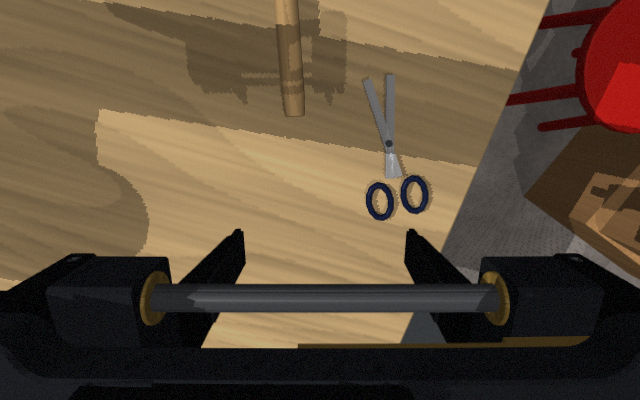

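Run:
```python
from h import *
d=load('top0')
f=K(d)[0,0];print(f)
for n,uv,z in [('turtle',(261,134),.02),('shell',(260,217),.013),('fans',(204,235),.022),('f2',(259,265),.022),('f3',(208,281),.022),('f4',(328,234),.022),('grip1',(371,133),.01),('grip2',(404,137),.01),('nest',(312,177),.012),('anvil',(459,162),.05),('small',(443,234),.01),('tape',(391,215),.012)]:
    p=px(d,uv,z)[0];print(n,p.round(3),np.hypot(*p[:2]).round(3))
im=cv2.imread('pics/top0.png')
c=im[100:290,190:500];cv2.imwrite('pics/topc.png',cv2.resize(c,(800,490),interpolation=cv2.INTER_CUBIC))
im=cv2.imread('pics/side0.png')
c=im[130:350,180:440];cv2.imwrite('pics/sidec.png',cv2.resize(c,(700,592),interpolation=cv2.INTER_CUBIC))
```

```text
426.76866226187656Traceback (most recent call last):
  File "<stdin>", line 5, in <module>
  File "h.py", line 17, in px
    e=np.array(d['eye']);return e+r*((z-e[2])/r[:,2])[:,None]
                                              ~^^^^^
IndexError: too many indices for array: array is 1-dimensional, but 2 were indexed
```

```bash
sed -i "s/^    pickle.dump/    d['rotation']=np.array(d['rotation']) if np.size(d['rotation'])==9 else R.from_rotvec(d['rotation']).as_matrix()\n    pickle.dump/; s/return pickle.load(open(f'pics\/{fn}.pkl','rb'))/\n    d=pickle.load(open(f'pics\/{fn}.pkl','rb'))\n    if np.size(d['rotation'])==3: d['rotation']=R.from_rotvec(d['rotation']).as_matrix()\n    return d/" h.py
python3 - <<'E'
from h import *
d=load('top0');print(d['rotation'])
f=K(d)[0,0];print(f)
for n,uv,z in [('turtle',(261,134),.02),('shell',(260,217),.013),('fans',(204,235),.022),('f2',(259,265),.022),('f3',(208,281),.022),('f4',(328,234),.022),('grip1',(371,133),.01),('grip2',(404,137),.01),('nest',(312,177),.012),('anvil',(459,162),.05),('small',(443,234),.01),('tape',(391,215),.012)]:
    p=px(d,uv,z)[0];print(n,p.round(3),np.hypot(*p[:2]).round(3))
im=cv2.imread('pics/top0.png')
c=im[100:290,190:500];cv2.imwrite('pics/topc.png',cv2.resize(c,(800,490),interpolation=cv2.INTER_CUBIC))
im=cv2.imread('pics/side0.png')
c=im[130:350,180:440];cv2.imwrite('pics/sidec.png',cv2.resize(c,(700,592),interpolation=cv2.INTER_CUBIC))
E
```

```text
[[-0.00316988  0.99752852 -0.07019121]
 [-0.99990453 -0.00410582 -0.01319384]
 [-0.01344943  0.07014269  0.9974463 ]]
426.76866226187656
turtle [0.666 0.177 0.02 ] 0.689
shell [0.437 0.18  0.013] 0.472
fans [0.388 0.33  0.022] 0.51
f2 [0.307 0.18  0.022] 0.356
f3 [0.264 0.317 0.022] 0.413
f4 [ 0.39  -0.007  0.022] 0.39
grip1 [ 0.669 -0.128  0.01 ] 0.681
grip2 [ 0.657 -0.219  0.01 ] 0.693
nest [0.547 0.037 0.012] 0.548
anvil [ 0.58  -0.356  0.05 ] 0.68
small [ 0.389 -0.32   0.01 ] 0.504
tape [ 0.441 -0.18   0.012] 0.476
```

View pics/topc.png

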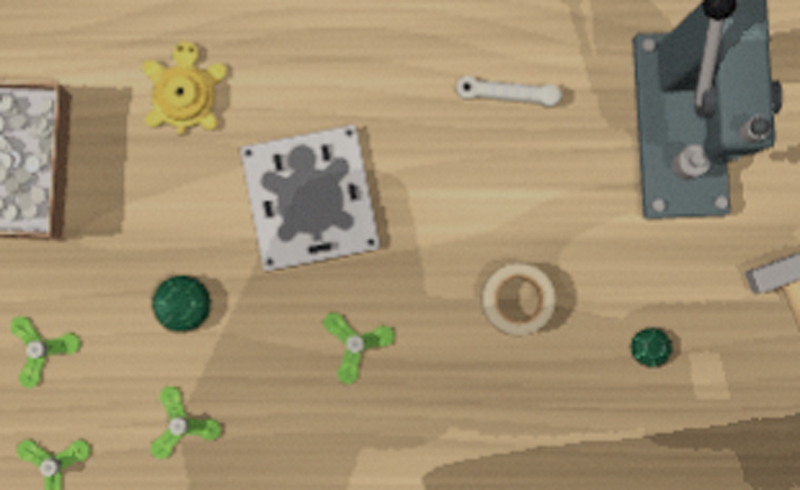

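View pics/sidec.png

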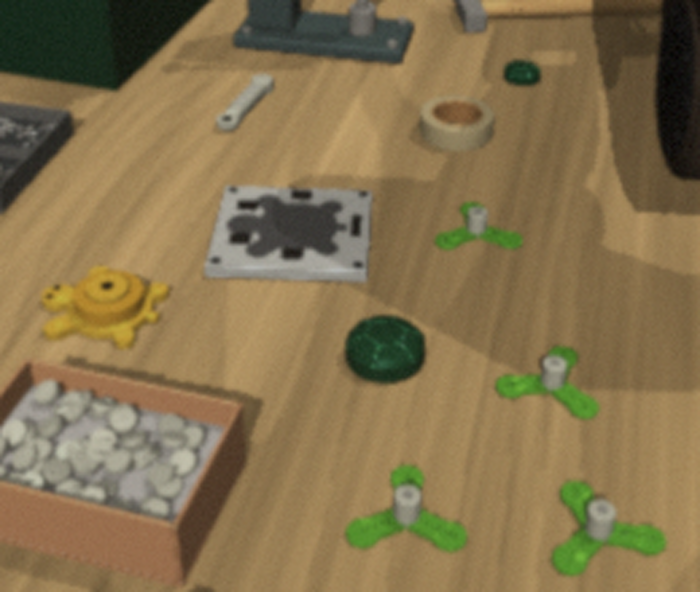

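```bash
cat >> h.py <<'E'
def yaw(o):
    m=R.from_rotvec(o['tool_rot']).as_matrix();return np.arctan2(m[1,0],m[0,0])
def plan(*tg):
    """targets (x,y,z,yaw) -> rows from current pose"""
    o=ctrl.get_obs();m=R.from_rotvec(o['tool_rot']).as_matrix();p=np.array(o['ee_pos']);y0=yaw(o);prev=np.r_[p,y0]
    print('t',round(o['time'],2),'pos',p.round(4),'yaw',round(y0,4),'w',round(o['gripper_width'],4),'F',np.round(o['wrist_force'],1))
    for t in tg:
        t=np.array(t,float);s=m.T@(t[:3]-p)/.5
        dy=(t[3]-y0+np.pi)%(2*np.pi)-np.pi
        n=max(np.linalg.norm(t[:3]-prev[:3])/.0625,abs(t[3]-prev[3])/np.radians(10.7))
        print([round(v,4) for v in (*s,-dy/(np.pi/2))],'rows>=',round(n,1));prev=t
E
python3 - <<'E'
from h import *
d=load('wrist0');print(d['tool_from_camera'])
plan((.35,-.35,.3,.1),(.43,.08,.3,0))
E
```

```text
[[-4.63564714e-04  9.60708604e-01  2.77558576e-01  7.78655542e-02]
 [ 9.99999814e-01  3.35506836e-04  5.08866728e-04 -1.02153571e-03]
 [ 3.95749844e-04  2.77558760e-01 -9.60708581e-01 -1.71081271e-01]
 [ 0.00000000e+00  0.00000000e+00  0.00000000e+00  1.00000000e+00]]
t 0.15 pos [ 0.1804 -0.5982  0.2142] yaw 0.2928 w 0.0951 F [0.7 0.  0.1]
[np.float64(0.4681), np.float64(-0.3776), np.float64(-0.1713), np.float64(0.1227)] rows>= 5.0
[np.float64(0.8695), np.float64(-1.1548), np.float64(-0.1706), np.float64(0.1864)] rows>= 7.0
```

Call:
jog_arm(motion=[[0.468,-0.378,-0.171,0.12],[0.468,-0.378,-0.171,0.12],[0.468,-0.378,-0.171,0.12],[0.468,-0.378,-0.171,0.12],[0.468,-0.378,-0.171,0.12],[0.468,-0.378,-0.171,0.12],[0.8,-0.95,-0.171,0.186],[0.8,-0.95,-0.171,0.186],[0.8,-0.95,-0.171,0.186],[0.8,-0.95,-0.171,0.186],[0.8,-0.95,-0.171,0.186],[0.8,-0.95,-0.171,0.186]])

```text
time: 1.65
ee_pos: [0.4265, -0.026, 0.2998]
tool_rot: [-3.141, -0.005, 0.001]
wrist_force: [-0.2, -0.8, -0.4]
gripper_width: 0.0953
```

Run:
```python
from h import *
plan((.50,.1,.3,0))
```

```text
t 1.65 pos [ 0.4265 -0.026   0.2998] yaw 0.0033 w 0.0953 F [-0.2 -0.8 -0.4]
[np.float64(0.1479), np.float64(-0.2515), np.float64(-0.0002), np.float64(0.0021)] rows>= 2.3
```

Call:
jog_arm(motion=[[0.148,-0.25,0,0],[0.148,-0.25,0,0],[0.148,-0.25,0,0],[0.148,-0.25,0,0],[0.148,-0.25,0,0]])

```text
time: 2.28
ee_pos: [0.4996, 0.098, 0.2997]
tool_rot: [-3.141, -0.004, 0.002]
wrist_force: [0.4, -0.9, -0.5]
gripper_width: 0.0951
```

Run:
```python
from h import *
snap('wrist','w1');snap('top','t1');plan()
```

```text
t 2.38 pos [0.4997 0.098  0.3   ] yaw 0.0017 w 0.0948 F [ 0.3 -0.7  0.5]
```

View pics/w1.png

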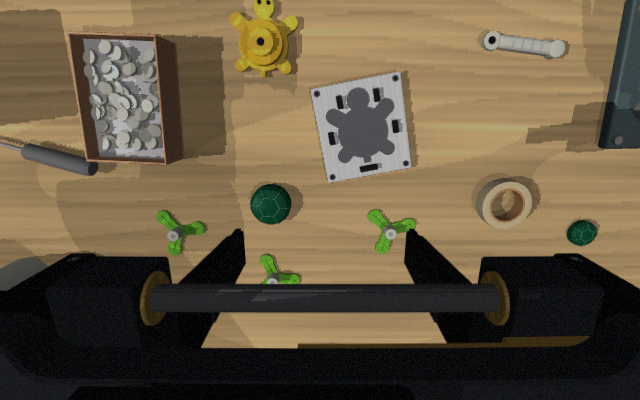

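View pics/t1.png

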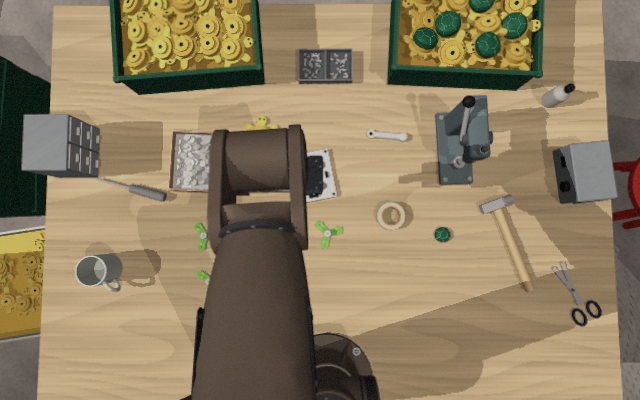

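Run:
```python
from h import *
im=cv2.imread('pics/w1.png')
c=im[60:195,300:425];cv2.imwrite('pics/n1.png',cv2.resize(c,None,fx=4.4,fy=4.4,interpolation=cv2.INTER_CUBIC))
c=im[0:90,210:320];cv2.imwrite('pics/tu1.png',cv2.resize(c,None,fx=5,fy=5,interpolation=cv2.INTER_CUBIC))
```

```text
(no output)
```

View pics/n1.png

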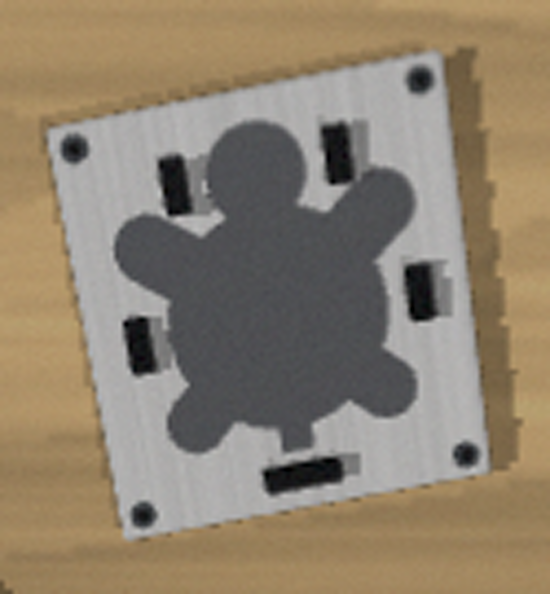

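View pics/tu1.png

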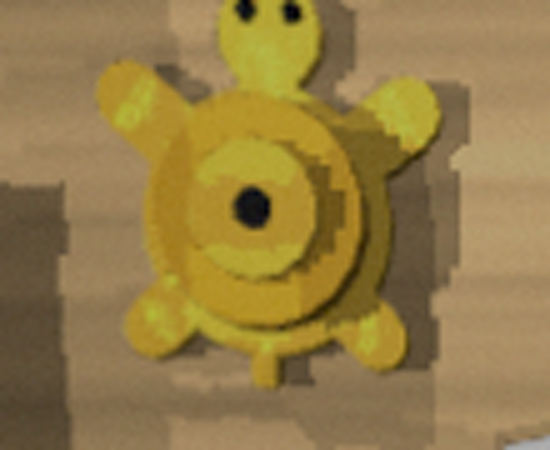

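```bash
cat >> h.py <<'E'
def fit2(A,B):
    A=np.array(A,float);B=np.array(B,float)[:,:2];a=A-A.mean(0);b=B-B.mean(0)
    th=np.arctan2((a[:,0]*b[:,1]-a[:,1]*b[:,0]).sum(),(a*b).sum())
    c,s=np.cos(th),np.sin(th);Rm=np.array([[c,-s],[s,c]]);t=B.mean(0)-Rm@A.mean(0)
    return t,th,np.abs(A@Rm.T+t-B).max(0)
E
python3 - <<'E'
from h import *
d=load('w1')
c=np.array([(47,129),(440,50),(490,470),(125,538)])/4.4+[300,60]-.4
print('nest',fit2([(.072,.063),(.072,-.063),(-.064,-.063),(-.064,.063)],px(d,c,.012)))
s=np.array([(75,149),(420,79),(466,454),(143,515)])/4.4+[300,60]-.4
P=px(d,s,.012);print('screws',P.round(4).tolist())
d0=load('top0')
c0=np.array([(243,148),(355,127),(380,245),(266,270)])/[800/310,490/190]+[190,100]-.3
print('nest top',fit2([(.072,.063),(.072,-.063),(-.064,-.063),(-.064,.063)],px(d0,c0,.012)))
f=lambda u,v,z:px(d,np.array([u,v])/5+[210,0]-.4,z)[0]
print('hole',f(252,208,.027));h=f(268,10,.012);t=f(266,382,.006);print(h,t,np.arctan2(*(h-t)[1::-1]))
fl=[f(128,100,.006),f(405,112,.006),f(380,340,.006),f(152,330,.006)];print(np.round(fl,4))
# boss outline centre at z .022
print('boss', f((193+362)/2-0,(90+325)/2,.022), 'post',f((187+316)/2,(137+277)/2,.027))
p=px(d,[(272,204)],.013)[0];print('shell',p);
print('fans',px(d,[(173,236),(391,234),(276,281)],.022))
print('grip',px(d,[(491.5,41),(557,49)],.012))
E
```

```text
nest (array([0.54565451, 0.04436088]), np.float64(0.19078093509993682), array([0.00077806, 0.0007917 ]))
screws [[0.5978, 0.1103, 0.012], [0.619, 0.0023, 0.012], [0.5008, -0.0205, 0.012], [0.4796, 0.0878, 0.012]]
nest top (array([0.54505256, 0.04071499]), np.float64(0.19546230786372834), array([0.00308416, 0.00204418]))
hole [0.66163184 0.18294656 0.027     ]
[0.71178676 0.17925059 0.012     ] [0.62119281 0.18529924 0.006     ] -0.06666765422251099
[[0.6922 0.2188 0.006 ]
 [0.6891 0.1448 0.006 ]
 [0.6321 0.1532 0.006 ]
 [0.6348 0.2162 0.006 ]]
boss [0.66268466 0.17720099 0.022     ] post [0.66186976 0.18306417 0.027     ]
shell [0.43700189 0.17934623 0.013     ]
fans [[ 0.38736237  0.33439786  0.022     ]
 [ 0.39174592 -0.00369569  0.022     ]
 [ 0.30944704  0.17725285  0.022     ]]
grip [[ 0.66632011 -0.12488763  0.012     ]
 [ 0.65773086 -0.21646739  0.012     ]]
```

Run:
```python
from h import *
plan((.662,.182,.12,-.05))
```

```text
t 2.38 pos [0.4997 0.098  0.3   ] yaw 0.0017 w 0.0948 F [ 0.3 -0.7  0.5]
[np.float64(0.3251), np.float64(-0.1672), np.float64(0.3601), np.float64(0.0329)] rows>= 4.1
```

Call:
jog_arm(motion=[[0.325,-0.167,0.36,0.033],[0.325,-0.167,0.36,0.033],[0.325,-0.167,0.36,0.033],[0.325,-0.167,0.36,0.033],[0.325,-0.167,0.36,0.033],[0.325,-0.167,0.36,0.033],[0.325,-0.167,0.36,0.033]])

```text
time: 3.25
ee_pos: [0.6619, 0.1812, 0.1222]
tool_rot: [-3.139, 0.08, -0.003]
wrist_force: [0.1, 0.1, 0.6]
gripper_width: 0.0948
```

Run:
```python
from h import *
d=snap('wrist','w2');plan()
print(proj(d,[(.662,.182,.027),(.662,.182,.022)]))
im=cv2.imread('pics/w2.png')
cv2.imwrite('pics/w2c.png',cv2.resize(im[100:300,200:440],None,fx=3,fy=3,interpolation=cv2.INTER_CUBIC))
```

```text
t 3.3 pos [0.662  0.1813 0.1223] yaw -0.0508 w 0.0948 F [-0.   0.5 -0. ]
[[324.66677325 200.17030737]
 [324.67234992 198.62651378]]
```

View pics/w2c.png

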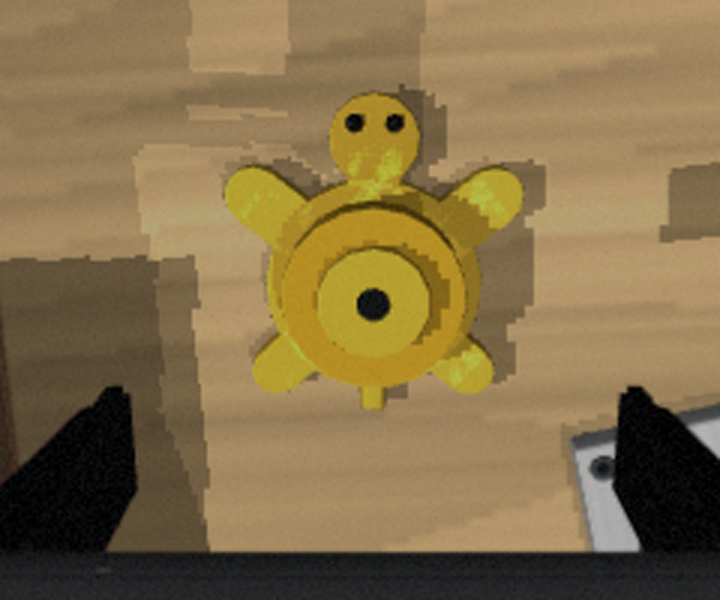

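Call:
jog_arm(motion=[[0,0,0.1,0],[0,0,0.18,0],[0,0,0.21,0],[0,0,0.224,0],[0,0,0.224,0],[0,0,0.224,0]])

```text
time: 4.05
ee_pos: [0.6629, 0.1815, 0.0117]
tool_rot: [-3.139, 0.08, -0.006]
wrist_force: [0.5, 0.2, 0.4]
gripper_width: 0.0954
```

Run:
```python
from h import *
plan((.662,.182,.0105,-.05))
```

```text
t 4.05 pos [0.6629 0.1815 0.0117] yaw -0.0507 w 0.0954 F [0.5 0.2 0.4]
[np.float64(-0.0018), np.float64(-0.0008), np.float64(0.0024), np.float64(-0.0005)] rows>= 0.0
```

Call:
jog_arm(motion=[[0,0,0.002,0],[0,0,0.002,0],[0,0,0.002,0],[0,0,0.002,0],[0,0,0.002,0],[0,0,0.002,0],[0,0,0.002,0],[0,0,0.002,0]], gripper=0.3)

```text
time: 5.05
ee_pos: [0.6628, 0.1815, 0.0107]
tool_rot: [-3.139, 0.08, -0.006]
wrist_force: [0.1, 0.8, -0.8]
gripper_width: 0.0551
```

Run:
```python
from h import *
o=ctrl.get_obs();p=o['ee_pos']
plan((p[0],p[1],.09,-.05),(.5457,.0435,.09,.191))
```

```text
t 5.05 pos [0.6628 0.1815 0.0107] yaw -0.0507 w 0.0551 F [ 0.1  0.8 -0.8]
[np.float64(0.0006), np.float64(-0.0003), np.float64(-0.1586), np.float64(-0.0005)] rows>= 1.3
[np.float64(-0.2193), np.float64(0.2873), np.float64(-0.16), np.float64(-0.1539)] rows>= 2.9
```

Call:
jog_arm(motion=[[0,0,-0.06,0],[0,0,-0.16,0],[-0.06,0.08,-0.16,-0.04],[-0.14,0.18,-0.16,-0.1],[-0.219,0.287,-0.16,-0.154],[-0.219,0.287,-0.16,-0.154],[-0.219,0.287,-0.16,-0.154],[-0.219,0.287,-0.16,-0.154],[-0.219,0.287,-0.16,-0.154]])

```text
time: 6.18
ee_pos: [0.5464, 0.0445, 0.0898]
tool_rot: [-3.126, -0.301, -0.007]
wrist_force: [-0.1, 0.1, -1.1]
gripper_width: 0.0552
```

Run:
```python
from h import *
d=snap('wrist','w3');plan((.5457,.0435,.0235,.191))
im=cv2.imread('pics/w3.png')
# hole expected if centred at TCP: post top 27 above underside; tip 10.7 above underside
o=d['obs'];p=np.array(o['ee_pos']);print(proj(d,[p+[0,0,.0163]]))
cv2.imwrite('pics/w3c.png',cv2.resize(im[100:300,200:440],None,fx=3,fy=3,interpolation=cv2.INTER_CUBIC))
```

```text
t 6.22 pos [0.5462 0.0443 0.0898] yaw 0.1921 w 0.0554 F [ 0.7  0.4 -0.6]
[np.float64(-0.002), np.float64(0.0016), np.float64(0.1326), np.float64(0.0007)] rows>= 1.1
[[326.36176328 257.60041653]]
```

View pics/w3c.png

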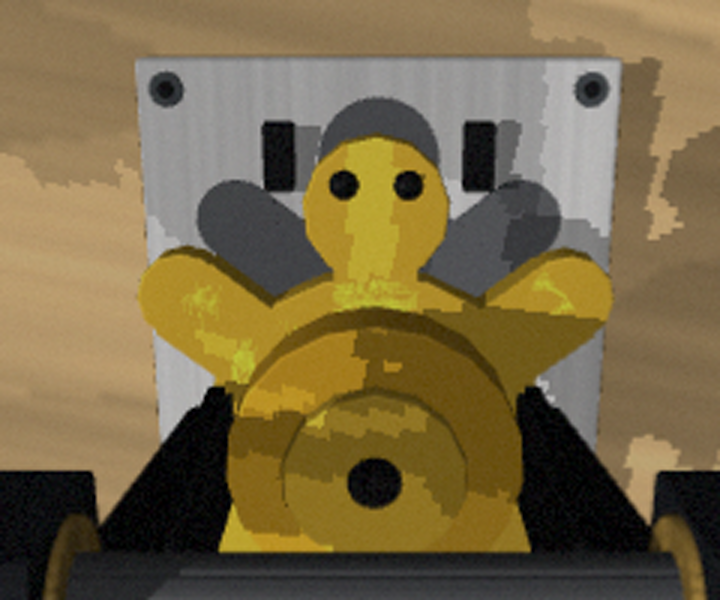

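Run:
```python
from h import *
d=load('w3');f=lambda u,v,z:px(d,np.array([u,v])/3+[200,100]-.3,z)[0]
nx=np.array([np.cos(.191),np.sin(.191)]);ny=np.array([-nx[1],nx[0]])
N=np.array([.5457,.0444])
for n,u,v,z in [('TL',135,59,.012),('TR',621,58,.012),('s',166,90,.012),('s',592,89,.012),('blkL',279,121+0,.018),('hole',375,483,.0898+.0163),('eyes',376,185,.0898)]:
    q=f(u,v,z)[:2]-N;print(n,(q@nx).round(4),(q@ny).round(4))
print(f(376,185,.09)-f(375,483,.106))
```

```text
TL 0.0712 0.0628
TR 0.0715 -0.0624
s 0.0633 0.0553
s 0.0637 -0.0554
blkL 0.0559 0.0255
hole -0.0012 0.0008
eyes 0.0507 0.0007
[ 0.05107138  0.0097445  -0.016     ]
```

Call:
jog_arm(motion=[[0.0025,0.0015,0.05,0],[0.0025,0.0015,0.09,0],[0.0025,0.0015,0.11,0],[0.0025,0.0015,0.125,0],[0.0025,0.0015,0.132,0],[0.0025,0.0015,0.132,0],[0.0025,0.0015,0.132,0]])

```text
time: 7.1
ee_pos: [0.5481, 0.044, 0.0242]
tool_rot: [-3.126, -0.301, -0.008]
wrist_force: [-0.0, 0.6, 0.0]
gripper_width: 0.0556
```

Run:
```python
from h import *
d=snap('wrist','w4');plan((.5462,.0445,.0235,.191))
```

```text
t 7.15 pos [0.548  0.0439 0.0242] yaw 0.1921 w 0.0552 F [ 0.  -0.3 -1.1]
[np.float64(-0.0034), np.float64(-0.0018), np.float64(0.0013), np.float64(0.0007)] rows>= 0.0
```

View pics/w4.png

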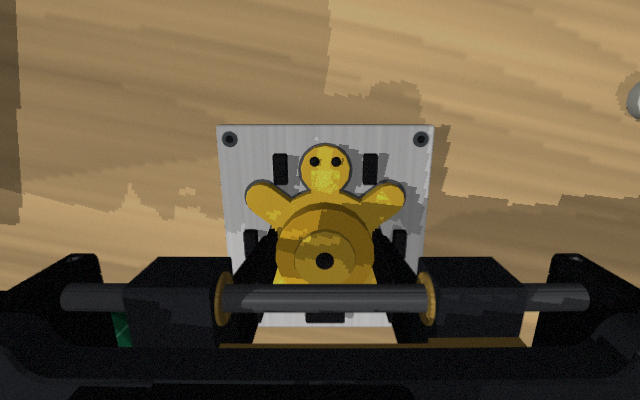

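Call:
jog_arm(motion=[[0,0,0.003,0],[0,0,0.003,0]])

```text
time: 7.4
ee_pos: [0.5481, 0.044, 0.0227]
tool_rot: [-3.126, -0.301, -0.008]
wrist_force: [0.2, -0.5, 0.0]
gripper_width: 0.0556
```

Call:
jog_arm(motion=[[0,0,0.003,0],[0,0,0.003,0],[0,0,0.003,0],[0,0,0.003,0],[0,0,-0.05,0],[0,0,-0.2,0],[0,0,-0.2,0],[0,0,-0.2,0]], gripper=1)

```text
time: 8.4
ee_pos: [0.5477, 0.0438, 0.1232]
tool_rot: [-3.126, -0.301, -0.01]
wrist_force: [-1.0, -0.3, -1.0]
gripper_width: 0.0951
```

Run:
```python
from h import *
d=snap('wrist','w5');plan((.4375,.179,.14,.191))
im=cv2.imread('pics/w5.png')
cv2.imwrite('pics/w5c.png',cv2.resize(im[100:300,200:440],None,fx=3,fy=3,interpolation=cv2.INTER_CUBIC))
```

```text
t 8.45 pos [0.5472 0.0438 0.1221] yaw 0.1921 w 0.0949 F [ 0.3 -0.9  0.7]
[np.float64(-0.1636), np.float64(-0.3074), np.float64(-0.0363), np.float64(0.0007)] rows>= 2.8
```

View pics/w5c.png

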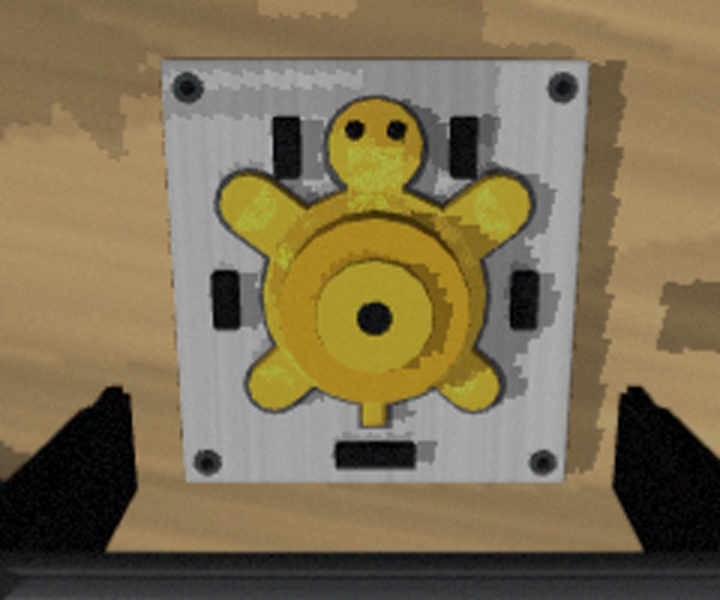

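Run:
```python
from h import *
d=load('w5');print(px(d,[np.array([374,319])/3+[200,100]-.3],.039))
```

```text
[[0.54618086 0.04467851 0.039     ]]
```

Call:
jog_arm(motion=[[-0.01,-0.01,-0.036,0],[-0.163,-0.307,-0.036,0],[-0.163,-0.307,-0.036,0],[-0.163,-0.307,-0.036,0],[-0.163,-0.307,-0.036,0],[-0.163,-0.307,-0.036,0],[-0.163,-0.307,-0.036,0]])

```text
time: 9.32
ee_pos: [0.4384, 0.1782, 0.1398]
tool_rot: [-3.126, -0.299, -0.007]
wrist_force: [-0.3, 0.2, 0.2]
gripper_width: 0.0953
```

Run:
```python
from h import *
d=snap('wrist','w6');plan((.437,.179,.004,.191))
im=cv2.imread('pics/w6.png')
cv2.imwrite('pics/w6c.png',cv2.resize(im[100:300,200:440],None,fx=3,fy=3,interpolation=cv2.INTER_CUBIC))
print((proj(d,[(.437,.179,.0255),(.437,.179,.0)])-[200,100])*3)
```

```text
t 9.38 pos [0.4384 0.1782 0.1397] yaw 0.1907 w 0.0949 F [-0.   0.3 -0. ]
[np.float64(-0.0036), np.float64(-0.002), np.float64(0.2715), np.float64(-0.0002)] rows>= 2.2
[[373.74464402 289.17128036]
 [373.79136721 269.43739145]]
```

View pics/w6c.png

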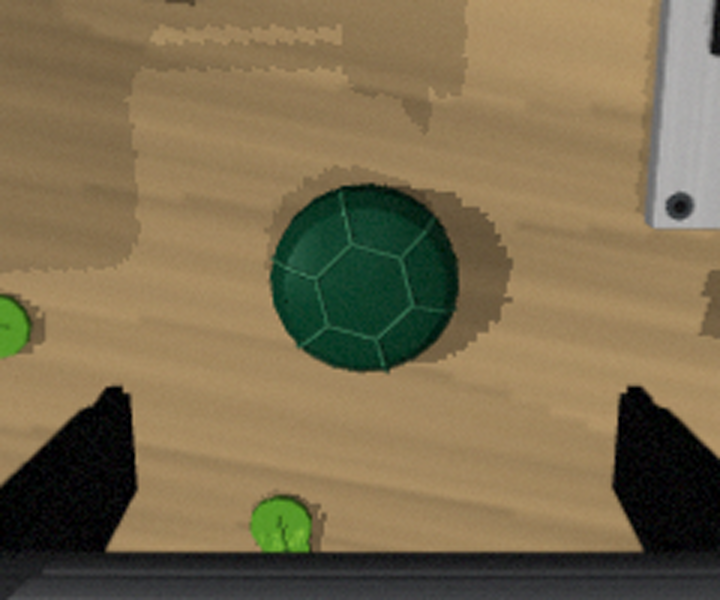

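Call:
jog_arm(motion=[[-0.004,-0.008,0.1,0],[-0.004,-0.008,0.19,0],[-0.005,-0.008,0.24,0],[-0.006,-0.008,0.27,0],[-0.006,-0.008,0.272,0],[-0.006,-0.008,0.272,0],[-0.006,-0.008,0.272,0]])

```text
time: 10.25
ee_pos: [0.4357, 0.1817, 0.0044]
tool_rot: [-3.126, -0.299, -0.008]
wrist_force: [0.5, -0.1, 0.4]
gripper_width: 0.0952
```

Call:
jog_arm(motion=[[0,0,0,0],[0,0,0,0],[0,0,0,0],[0,0,0,0],[0,0,0,0],[0,0,0,0],[0,0,0,0]], gripper=0.35)

```text
time: 11.12
ee_pos: [0.4357, 0.1817, 0.0044]
tool_rot: [-3.126, -0.299, -0.009]
wrist_force: [0.1, 0.4, 1.9]
gripper_width: 0.0606
```

Run:
```python
from h import *
o=ctrl.get_obs();p=o['ee_pos']
plan((p[0],p[1],.12,.191),(.5462,.0447,.12,.191))
```

```text
t 11.12 pos [0.4357 0.1817 0.0044] yaw 0.1904 w 0.0606 F [0.1 0.4 1.9]
[np.float64(0.0013), np.float64(-0.0002), np.float64(-0.2311), np.float64(-0.0004)] rows>= 1.8
[np.float64(0.1664), np.float64(0.3107), np.float64(-0.2305), np.float64(-0.0004)] rows>= 2.8
```

Call:
jog_arm(motion=[[0,0,-0.08,0],[0,0,-0.2,0],[0,0,-0.23,0],[0.07,0.13,-0.23,0],[0.13,0.25,-0.23,0],[0.166,0.31,-0.23,0],[0.166,0.31,-0.23,0],[0.166,0.31,-0.23,0],[0.166,0.31,-0.23,0]])

```text
time: 12.25
ee_pos: [0.5452, 0.0459, 0.1198]
tool_rot: [-3.126, -0.3, -0.008]
wrist_force: [0.8, -0.3, 0.3]
gripper_width: 0.0605
```

Run:
```python
from h import *
d=snap('wrist','w7');plan((.5462,.0447,.0395,.191))
im=cv2.imread('pics/w7.png')
cv2.imwrite('pics/w7c.png',cv2.resize(im[100:300,200:440],None,fx=3,fy=3,interpolation=cv2.INTER_CUBIC))
p=np.array(d['obs']['ee_pos'])
print((proj(d,[p+[0,0,.021]])-[200,100])*3)
```

```text
t 12.3 pos [0.5453 0.0459 0.1199] yaw 0.1918 w 0.0608 F [ 0.6 -0.8  0.4]
[np.float64(0.0004), np.float64(0.0029), np.float64(0.1607), np.float64(0.0005)] rows>= 1.3
[[379.19701717 484.74571911]]
```

View pics/w7c.png

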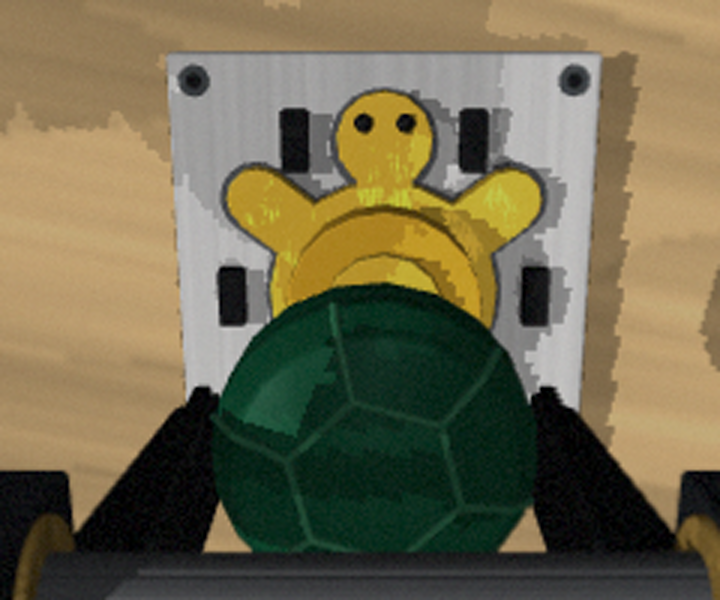

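Call:
jog_arm(motion=[[0,0.004,0.05,0],[0,0.005,0.1,0],[0,0.005,0.13,0],[-0.001,0.005,0.145,0],[-0.002,0.005,0.155,0],[-0.002,0.005,0.161,0],[-0.002,0.005,0.162,0],[-0.002,0.005,0.162,0]])

```text
time: 13.3
ee_pos: [0.5454, 0.0434, 0.0391]
tool_rot: [-3.126, -0.301, -0.009]
wrist_force: [-0.6, 0.1, -0.7]
gripper_width: 0.0604
```

Run:
```python
from h import *
d=snap('wrist','w8');plan((.5462,.0447,.0385,.191))
```

```text
t 13.35 pos [0.5454 0.0434 0.0391] yaw 0.1917 w 0.0605 F [-0.   1.3 -1.8]
[np.float64(0.0021), np.float64(-0.0022), np.float64(0.0013), np.float64(0.0005)] rows>= 0.0
```

View pics/w8.png

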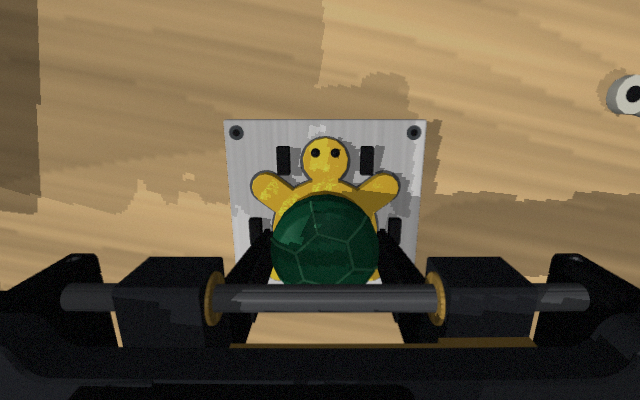

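Call:
jog_arm(motion=[[0.002,0,0.002,0],[0.002,0,0.002,0]])

```text
time: 13.6
ee_pos: [0.5463, 0.0436, 0.0384]
tool_rot: [-3.126, -0.301, -0.009]
wrist_force: [-3.3, -0.7, 4.5]
gripper_width: 0.0608
```

Call:
jog_arm(motion=[[0,0,0,0],[0,0,0,0],[0,0,0,0],[0,0,0,0],[0,0,-0.05,0],[0,0,-0.2,0],[0,0,-0.25,0],[0,0,-0.25,0]], gripper=1)

```text
time: 14.6
ee_pos: [0.5467, 0.0434, 0.1661]
tool_rot: [-3.127, -0.301, -0.017]
wrist_force: [0.2, -0.3, -0.7]
gripper_width: 0.095
```

Run:
```python
from h import *
d=snap('wrist','w9');plan((.40,.28,.16,.19),(.388,.333,.14,.19))
im=cv2.imread('pics/w9.png')
cv2.imwrite('pics/w9c.png',cv2.resize(im[80:300,200:440],None,fx=3,fy=2.7,interpolation=cv2.INTER_CUBIC)[:600])
cv2.imwrite('pics/w9c.png',cv2.resize(im[100:300,200:440],None,fx=3,fy=3,interpolation=cv2.INTER_CUBIC))
t=np.array([.5462,.0447,0]);print((proj(d,[t+[0,0,.0595],t+[0,0,.036]])-[200,100])*3)
```

```text
t 14.65 pos [0.5459 0.0433 0.1643] yaw 0.1918 w 0.0954 F [-0.3  0.2 -0.6]
[np.float64(-0.1963), np.float64(-0.5203), np.float64(0.0072), np.float64(0.0011)] rows>= 4.4
[np.float64(-0.1999), np.float64(-0.6289), np.float64(0.0472), np.float64(0.0011)] rows>= 0.9
[[372.13356929 294.83764212]
 [372.21385659 276.14159978]]
```

View pics/w9c.png

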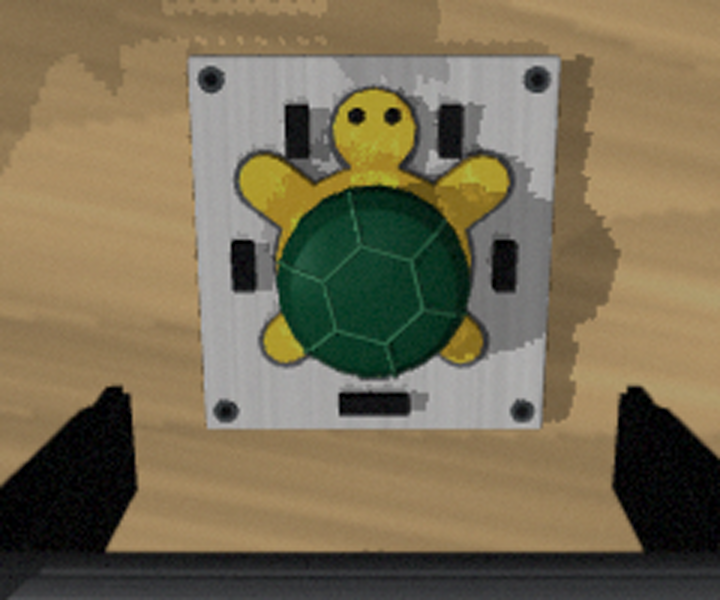

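Call:
jog_arm(motion=[[-0.2,-0.629,0.03,0],[-0.2,-0.629,0.03,0],[-0.2,-0.629,0.03,0],[-0.2,-0.629,0.03,0],[-0.2,-0.629,0.047,0],[-0.2,-0.629,0.047,0],[-0.2,-0.629,0.047,0],[-0.2,-0.629,0.047,0],[-0.2,-0.629,0.047,0]])

```text
time: 15.78
ee_pos: [0.3887, 0.332, 0.1401]
tool_rot: [-3.127, -0.298, -0.012]
wrist_force: [-0.6, 0.2, -0.2]
gripper_width: 0.0951
```

Run:
```python
from h import *
d=snap('wrist','w10');plan((.388,.333,.006,.191))
im=cv2.imread('pics/w10.png')
cv2.imwrite('pics/w10c.png',cv2.resize(im[100:300,200:440],None,fx=3,fy=3,interpolation=cv2.INTER_CUBIC))
print((proj(d,[(.388,.333,.022)])-[200,100])*3)
```

```text
t 15.82 pos [0.3887 0.3321 0.1402] yaw 0.19 w 0.0953 F [-0.6 -0.2  0.2]
[np.float64(-0.0032), np.float64(-0.0019), np.float64(0.2683), np.float64(-0.0006)] rows>= 2.1
[[373.30853046 285.20324672]]
```

View pics/w10c.png

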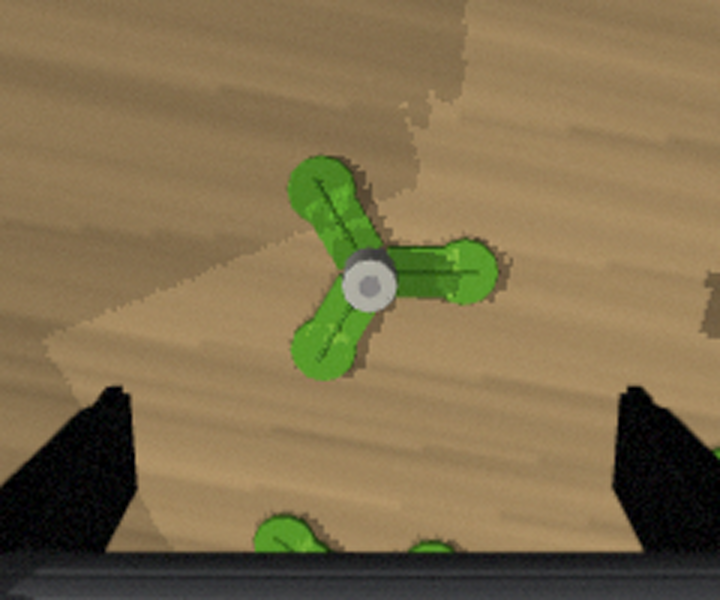

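Call:
jog_arm(motion=[[-0.004,-0.005,0.1,0],[-0.004,-0.005,0.19,0],[-0.005,-0.005,0.24,0],[-0.006,-0.005,0.262,0],[-0.006,-0.005,0.264,0],[-0.006,-0.005,0.264,0],[-0.006,-0.005,0.264,0]])

```text
time: 16.7
ee_pos: [0.3867, 0.3345, 0.0091]
tool_rot: [-3.126, -0.298, -0.015]
wrist_force: [0.2, -0.1, -1.0]
gripper_width: 0.0952
```

Call:
jog_arm(motion=[[0,0,0,0],[0,0,0,0],[0,0,0,0],[0,0,0,0],[0,0,0,0],[0,0,0,0],[0,0,0,0],[0,0,0,0],[0,0,0,0],[0,0,0,0]], gripper=0)

```text
time: 17.95
ee_pos: [0.3867, 0.3345, 0.009]
tool_rot: [-3.126, -0.298, -0.015]
wrist_force: [0.3, 0.4, 0.0]
gripper_width: 0.0169
```

Run:
```python
from h import *
# press pose from top0/w1: base corners at top of base z? view crop
im=cv2.imread('pics/t1.png')
cv2.imwrite('pics/pr.png',cv2.resize(im[85:195,420:510],None,fx=5,fy=5,interpolation=cv2.INTER_CUBIC))
plan()
```

```text
t 17.95 pos [0.3867 0.3345 0.009 ] yaw 0.19 w 0.0169 F [0.3 0.4 0. ]
```

View pics/pr.png

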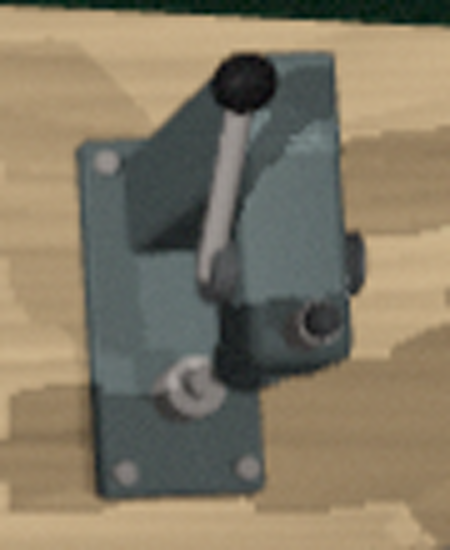

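Run:
```python
from h import *
d=load('t1')
c=np.array([(98,497),(264,490),(79,143)])/5+[420,85]-.4
for z in (.0,.015,.02):
    P=px(d,c,z);print(z,P.round(4).tolist(),np.linalg.norm(P[0]-P[1]),np.linalg.norm(P[0]-P[2]),fit2([(-.055,.045),(-.055,-.045),(.145,.045)],P))
```

```text
0.0 [[0.5269, -0.316, 0.0], [0.5303, -0.4073, 0.0], [0.7265, -0.3097, 0.0]] 0.09137081817883533 0.19969495923603497 (array([ 0.58343086, -0.35972579]), np.float64(0.03541745129818889), array([0.00026178, 0.00073677]))
0.015 [[0.5252, -0.3119, 0.015], [0.5286, -0.402, 0.015], [0.7223, -0.3057, 0.015]] 0.09021258000680844 0.19716357854843045 (array([ 0.58089498, -0.35526554]), np.float64(0.035417451298188775), array([0.0019341 , 0.00054875]))
0.02 [[0.5246, -0.3105, 0.02], [0.528, -0.4003, 0.02], [0.7209, -0.3044, 0.02]] 0.08982650061613284 0.1963197849858956 (array([ 0.58004969, -0.35377879]), np.float64(0.03541745129818867), array([0.00249154, 0.00069491]))
```

Run:
```python
from h import *
plan((.3867,.3345,.14,.19),(.5,.08,.14,.19),(.5635,-.157,.14,.1))
```

```text
t 17.95 pos [0.3867 0.3345 0.009 ] yaw 0.19 w 0.0169 F [0.3 0.4 0. ]
[np.float64(0.0024), np.float64(-0.0003), np.float64(-0.2619), np.float64(-0.0)] rows>= 2.1
[np.float64(0.1288), np.float64(0.5423), np.float64(-0.2612), np.float64(-0.0)] rows>= 4.5
[np.float64(0.1641), np.float64(1.0318), np.float64(-0.2612), np.float64(0.0573)] rows>= 3.9
```

Call:
jog_arm(motion=[[0,0,-0.08,0],[0,0,-0.2,0],[0,0,-0.26,0],[0.03,0.12,-0.26,0],[0.06,0.24,-0.26,0],[0.09,0.36,-0.26,0],[0.11,0.48,-0.26,0],[0.13,0.6,-0.26,0],[0.14,0.72,-0.26,0.02],[0.15,0.84,-0.26,0.04],[0.16,0.95,-0.26,0.05],[0.16,0.99,-0.26,0.057],[0.16,0.99,-0.26,0.057],[0.16,0.99,-0.26,0.057]])

```text
time: 19.7
ee_pos: [0.5571, -0.1356, 0.1393]
tool_rot: [-3.135, -0.159, -0.014]
wrist_force: [-0.2, 0.7, 0.4]
gripper_width: 0.017
```

Run:
```python
from h import *
d=snap('wrist','w11');plan((.5635,-.157,.14,.1),(.5635,-.157,.009,.1))
```

```text
t 19.75 pos [ 0.5572 -0.1355  0.1394] yaw 0.1019 w 0.0171 F [-0.6 -0.2 -0.6]
[np.float64(0.0081), np.float64(0.0441), np.float64(-0.0011), np.float64(0.0012)] rows>= 0.4
[np.float64(0.0058), np.float64(0.0447), np.float64(0.2608), np.float64(0.0012)] rows>= 2.1
```

View pics/w11.png

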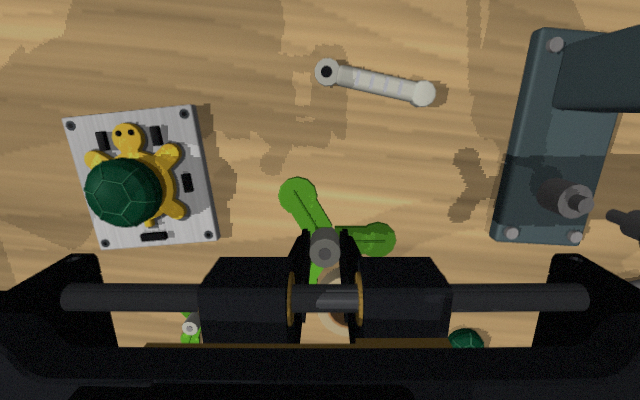

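Run:
```python
from h import *
d=load('w11')
for z in (0,.015,.02):
    P=px(d,[(490,240),(584,246),(533,29)],z);print(z,fit2([(-.055,.045),(-.055,-.045),(.145,.045)],P))
G=px(d,[(326,72),(424,94)],.014);print('grip',G,G.mean(0),np.linalg.norm(G[0]-G[1]),np.arctan2(*(G[1]-G[0])[1::-1]))
```

```text
0 (array([ 0.57835622, -0.3648863 ]), np.float64(0.06940763365933085), array([0.00529768, 0.00913047]))
0.015 (array([ 0.58047222, -0.35419516]), np.float64(0.06940763365933104), array([0.0022078 , 0.00558153]))
0.02 (array([ 0.58117755, -0.35063145]), np.float64(0.06940763365933086), array([0.00345974, 0.00456046]))
grip [[ 0.66710643 -0.12453599  0.014     ]
 [ 0.657695   -0.21453856  0.014     ]] [ 0.66240072 -0.16953727  0.014     ] 0.09049330417337008 -1.6749860529962544
```

Call:
jog_arm(motion=[[0.006,0.03,0.05,0],[0.006,0.043,0.15,0],[0.005,0.0445,0.22,0],[0.003,0.0445,0.245,0],[0.002,0.0445,0.255,0],[0.002,0.0445,0.26,0],[0.002,0.0445,0.26,0],[0.002,0.0445,0.26,0]])

```text
time: 20.75
ee_pos: [0.5619, -0.1572, 0.0102]
tool_rot: [-3.136, -0.16, -0.016]
wrist_force: [0.7, -0.3, 0.6]
gripper_width: 0.0169
```

Run:
```python
from h import *
plan((.5635,-.157,.009,.1))
```

```text
t 20.75 pos [ 0.5619 -0.1572  0.0102] yaw 0.1019 w 0.0169 F [ 0.7 -0.3  0.6]
[np.float64(0.0031), np.float64(-0.0001), np.float64(0.0023), np.float64(0.0012)] rows>= 0.0
```

Call:
jog_arm(motion=[[0.002,0,0.002,0],[0.002,0,0.0025,0]])

```text
time: 21.0
ee_pos: [0.5631, -0.1571, 0.0091]
tool_rot: [-3.136, -0.16, -0.016]
wrist_force: [0.4, 0.8, 1.4]
gripper_width: 0.0172
```

Call:
jog_arm(motion=[[0,0,0,0],[0,0,0,0],[0,0,0,0],[0,0,-0.04,0],[0,0,-0.2,0],[0,0,-0.28,0],[0,0,-0.28,0]], gripper=0.5)

```text
time: 21.88
ee_pos: [0.5632, -0.1581, 0.1533]
tool_rot: [3.136, 0.16, 0.027]
wrist_force: [0.9, -0.1, 0.5]
gripper_width: 0.0476
```

Run:
```python
from h import *
d=snap('wrist','w12');plan((.6624,-.1705,.14,.1),(.6624,-.1705,.14,1.467))
print(ctrl.get_obs()['q'])
```

```text
t 21.93 pos [ 0.5622 -0.1577  0.1508] yaw 0.102 w 0.0475 F [ 0.2  0.3 -0.4]
[np.float64(0.1965), np.float64(0.0459), np.float64(0.0242), np.float64(0.0013)] rows>= 1.6
[np.float64(0.1965), np.float64(0.0459), np.float64(0.0242), np.float64(-0.869)] rows>= 7.3
[-0.38938542  0.49998491  1.74102753  0.00772728  0.88842611  1.07460068]
```

View pics/w12.png

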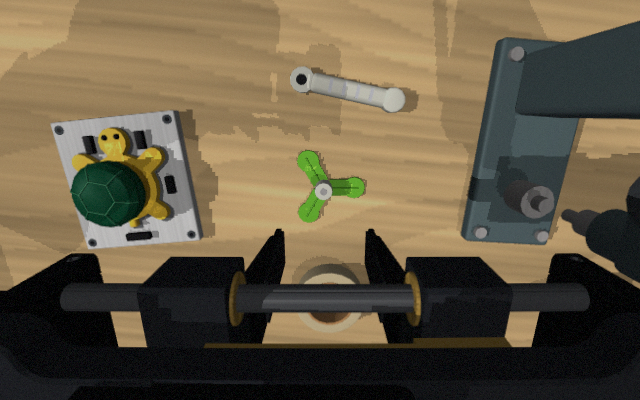

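Call:
jog_arm(motion=[[0.1965,0.046,0.024,-0.869],[0.1965,0.046,0.024,-0.869],[0.1965,0.046,0.024,-0.869],[0.1965,0.046,0.024,-0.869],[0.1965,0.046,0.024,-0.869],[0.1965,0.046,0.024,-0.869],[0.1965,0.046,0.024,-0.869],[0.1965,0.046,0.024,-0.869],[0.1965,0.046,0.024,-0.869],[0.1965,0.046,0.024,-0.869],[0.1965,0.046,0.024,-0.869]])

```text
time: 23.3
ee_pos: [0.6623, -0.1705, 0.1397]
tool_rot: [2.329, 2.097, 0.016]
wrist_force: [0.8, -0.4, 0.1]
gripper_width: 0.0476
```

Run:
```python
from h import *
d=snap('wrist','w13');plan((.6624,-.1705,.004,1.467))
im=cv2.imread('pics/w13.png')
cv2.imwrite('pics/w13c.png',cv2.resize(im[100:300,200:440],None,fx=3,fy=3,interpolation=cv2.INTER_CUBIC))
```

```text
t 23.35 pos [ 0.6624 -0.1705  0.1399] yaw 1.4664 w 0.0474 F [-0.4  1.1 -0.5]
[np.float64(-0.0006), np.float64(-0.0035), np.float64(0.2717), np.float64(-0.0004)] rows>= 2.2
```

View pics/w13c.png

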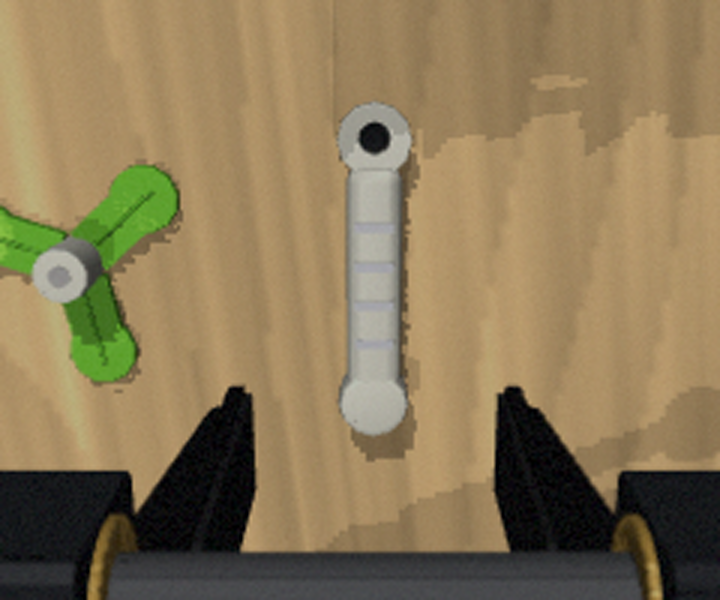

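Run:
```python
from h import *
d=load('w13');G=px(d,np.array([(374,137),(373.5,403)])/3+[200,100]-.3,.015);c=G.mean(0);v=G[0]-G[1];print(G,c,np.linalg.norm(v),np.arctan2(v[1],v[0]))
plan((c[0],c[1],.003,1.467))
print(px(d,[np.array([60,275])/3+[200,100]],.022))
```

```text
[[ 0.66786424 -0.12408149  0.015     ]
 [ 0.65832933 -0.21284971  0.015     ]] [ 0.66309679 -0.1684656   0.015     ] 0.08927883818909133 1.4637930557591927
t 23.35 pos [ 0.6624 -0.1705  0.1399] yaw 1.4664 w 0.0474 F [-0.4  1.1 -0.5]
[np.float64(0.0036), np.float64(-0.0025), np.float64(0.2737), np.float64(-0.0004)] rows>= 2.2
[[ 0.564545   -0.15609778  0.022     ]]
```

Call:
jog_arm(motion=[[0.0036,-0.0025,0.1,0],[0.0036,-0.002,0.19,0],[0.0036,-0.001,0.24,0],[0.0036,0,0.266,0],[0.0036,0,0.27,0],[0.0036,0,0.27,0],[0.0036,0,0.27,0]])

```text
time: 24.22
ee_pos: [0.6648, -0.1688, 0.0061]
tool_rot: [2.327, 2.096, 0.018]
wrist_force: [0.4, -0.1, -0.1]
gripper_width: 0.0475
```

Call:
jog_arm(motion=[[0,0,0,0],[0,0,0,0],[0,0,0,0],[0,0,0,0],[0,0,0,0],[0,0,0,0]], gripper=0)

```text
time: 24.98
ee_pos: [0.6648, -0.1688, 0.0061]
tool_rot: [2.327, 2.096, 0.018]
wrist_force: [-0.3, 0.1, 1.4]
gripper_width: 0.0179
```

Run:
```python
from h import *
o=ctrl.get_obs();p=o['ee_pos']
n=np.array([.5457,.0446])+.100*np.array([np.cos(.191),np.sin(.191)]);print(n)
plan((p[0],p[1],.12,1.467),(n[0],n[1],.12,1.4637+.298))
```

```text
[0.64388149 0.06358408]
t 24.98 pos [ 0.6648 -0.1688  0.0061] yaw 1.4664 w 0.0179 F [-0.3  0.1  1.4]
[np.float64(0.0005), np.float64(0.0034), np.float64(-0.2277), np.float64(-0.0004)] rows>= 1.8
[np.float64(0.4583), np.float64(-0.0868), np.float64(-0.2281), np.float64(-0.188)] rows>= 3.7
```

Call:
jog_arm(motion=[[0,0,-0.08,0],[0,0,-0.2,0],[0.03,0,-0.228,0],[0.14,-0.03,-0.228,-0.05],[0.26,-0.05,-0.228,-0.1],[0.37,-0.07,-0.228,-0.15],[0.458,-0.087,-0.228,-0.188],[0.458,-0.087,-0.228,-0.188],[0.458,-0.087,-0.228,-0.188],[0.458,-0.087,-0.228,-0.188],[0.458,-0.087,-0.228,-0.188]])

```text
time: 26.35
ee_pos: [0.6438, 0.0624, 0.1198]
tool_rot: [1.994, 2.413, 0.015]
wrist_force: [-0.2, -0.7, -0.6]
gripper_width: 0.0178
```

Run:
```python
from h import *
d=snap('wrist','w14');plan((.6439,.0636,.0065,1.762))
```

```text
t 26.4 pos [0.6438 0.0626 0.1198] yaw 1.7603 w 0.0175 F [ 0.5 -0.1 -0.3]
[np.float64(0.0025), np.float64(-0.0027), np.float64(0.2266), np.float64(-0.0011)] rows>= 1.8
```

View pics/w14.png

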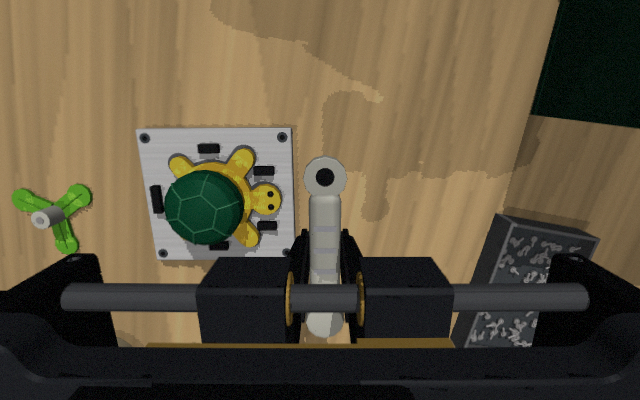

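Call:
jog_arm(motion=[[0.0025,-0.003,0.08,-0.001],[0.0025,-0.004,0.15,-0.001],[0.0025,-0.004,0.19,-0.001],[0.0025,-0.004,0.21,-0.001],[0.0025,-0.004,0.22,-0.001],[0.0025,-0.004,0.226,-0.001],[0.0025,-0.004,0.226,-0.001],[0.0025,-0.004,0.226,-0.001]])

```text
time: 27.4
ee_pos: [0.6435, 0.0635, 0.0074]
tool_rot: [1.992, 2.414, 0.016]
wrist_force: [0.3, -0.8, 0.2]
gripper_width: 0.0176
```

Run:
```python
from h import *
d=snap('wrist','w15');plan((.6439,.0636,.0060,1.762))
```

```text
t 27.45 pos [0.6435 0.0635 0.0073] yaw 1.7618 w 0.0178 F [0.1 0.3 1. ]
[np.float64(0.0001), np.float64(0.0008), np.float64(0.0026), np.float64(-0.0001)] rows>= 0.0
```

View pics/w15.png

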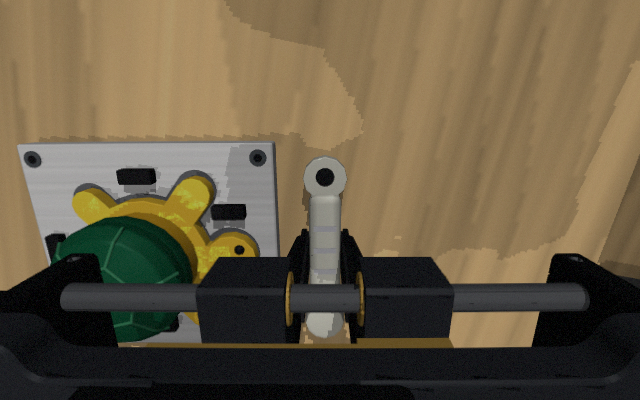

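Well aligned with the nest edge. I'll lower the last millimetre, open a little, and lift.

Call:
jog_arm(motion=[[0,0,0.002,0],[0,0,0.0025,0]])

```text
time: 27.7
ee_pos: [0.6436, 0.0635, 0.0061]
tool_rot: [1.992, 2.414, 0.016]
wrist_force: [-0.2, -0.2, 2.1]
gripper_width: 0.018
```

Call:
jog_arm(motion=[[0,0,0,0],[0,0,0,0],[0,0,0,0],[0,0,-0.02,0],[0,0,-0.06,0],[0,0,-0.2,0],[0,0,-0.35,0],[0,0,-0.35,0],[0,0,-0.35,0]], gripper=0.28)

```text
time: 28.82
ee_pos: [0.6413, 0.0634, 0.1841]
tool_rot: [1.99, 2.411, 0.021]
wrist_force: [1.1, -0.3, -0.7]
gripper_width: 0.0265
```

Run:
```python
from h import *
d=snap('wrist','w16');plan((.42,-.02,.33,1.4))
G=None
```

```text
t 28.88 pos [0.6407 0.0634 0.1822] yaw 1.7619 w 0.0268 F [-0.2 -0.7 -0.4]
[np.float64(-0.0808), np.float64(-0.46), np.float64(-0.3033), np.float64(0.2304)] rows>= 4.5
```

View pics/w16.png

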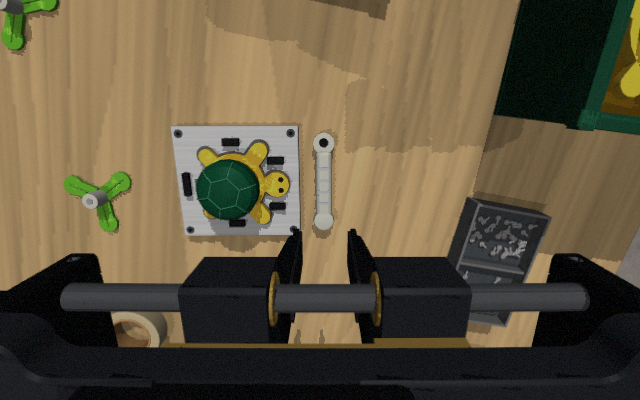

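Run:
```python
from h import *
d=load('w16')
G=px(d,[(324,142),(323.5,221.5)],.015);N=np.array([.5457,.0446]);c,s=np.cos(.191),np.sin(.191)
for g in G: q=g[:2]-N;print((c*q[0]+s*q[1]).round(4),(-s*q[0]+c*q[1]).round(4))
```

```text
0.0998 0.0451
0.0991 -0.0457
```

Call:
jog_arm(motion=[[0,0,-0.1,0],[0,0,-0.25,0],[0,-0.1,-0.3,0],[-0.08,-0.46,-0.3,0.2],[-0.08,-0.46,-0.3,0.2],[-0.08,-0.46,-0.3,0.2],[-0.08,-0.46,-0.3,0.2],[-0.08,-0.46,-0.3,0.2],[-0.3,-0.46,-0.3,0.2],[-0.6,-0.46,-0.3,0.2],[-0.8,-0.35,-0.3,0.2],[-0.8,-0.35,-0.3,0.2],[-0.8,-0.35,-0.3,0.2],[-0.8,-0.35,-0.3,0.2],[-0.8,-0.35,-0.3,0.2],[-0.8,-0.35,-0.3,0.2]])

```text
time: 30.88
ee_pos: [0.5429, -0.3622, 0.3287]
tool_rot: [2.347, 2.075, 0.021]
wrist_force: [-0.5, 0.4, -0.3]
gripper_width: 0.0268
```

Run:
```python
from h import *
d=snap('top','t2');snap('side','s2');plan()
```

```text
t 30.98 pos [ 0.5426 -0.3616  0.3301] yaw 1.4489 w 0.0267 F [-0.3 -0.1  0.2]
```

View pics/t2.png

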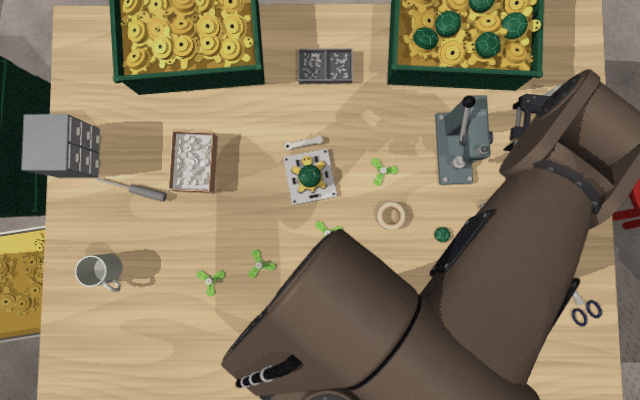

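View pics/s2.png

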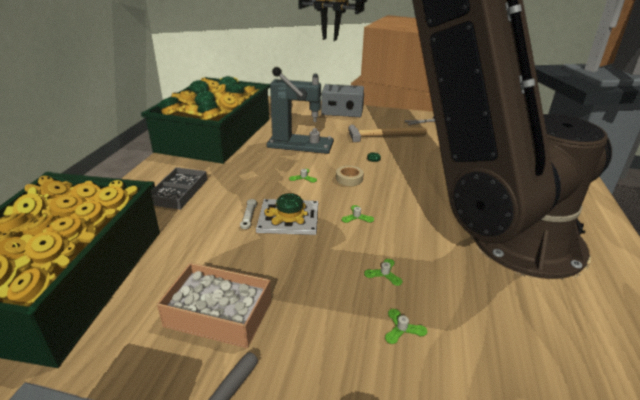

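Run:
```python
from h import *
print(ctrl.sign_off());plan()
```

```text
the job is handed in; nothing more can be done
None
the job is handed in; nothing more can be done
```

I set out all four parts in the order asked, let go of them and handed the job in at about 31 s of the 99 s allowed.

- **Turtle body:** it lies in the nest, head to the back and between the two head guide blocks. The wrist picture shows it sitting on the nest's printed outline.
- **Large shell:** it is seated on the turtle. Its top appears within about 1 px of where the measured turtle axis puts it.
- **Three-leaf fan:** I took the one farthest from the base and laid it flat, hub up, at about (0.564, -0.156). That is 2 to 4 mm toward the press from the midpoint of the nest and press origins. I did this on purpose because the middle of the gap between their edges lies about 9 mm that way.
- **Hand grip:** it is flat behind the nest, with its centre about 27 mm past the back edge. It measures parallel to the edge within about 0.01 rad and is centred within 1 mm.
- **Small shell and tape:** they look unmoved in the final top and side pictures.

The arm is clear of everything, and the wrist force stayed under 6 N in every reading I took. No check failed. The press position differed by a few millimetres between the top and wrist cameras, so the fan's midpoint is only that accurate.

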